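# Clamp a cast carrier with its cam lock

### The arm

A 6-joint arm with a two-finger parallel gripper is mounted at the origin on a cart in front of the work surface, level with it; the furniture and walls round the work are solid. World frame = base frame: x ahead of the robot, y to its left, z up, the work surface at z = 0. Lengths are in m, angles in rad, forces in N, time in s.
With the tool pointing down it reaches from about 0.35 to 0.95 m from the base axis. Payload 17.4 kg.
Tool frame: the origin (TCP) lies midway between the tips of the shut fingers; the grasp point (between the pads) lies 19 mm behind it; z points along the fingers, y is the direction in which the jaws open and shut (so a half turn about z gives the same grasp; the last joint's range is limited). The gripper opens to 93 mm and grips with 3 to 60 N. Pads are 15 mm wide; open, the fingers measure 128 mm over their backs; the gripper's body (75 mm by 188 mm) begins 65 mm behind the grasp point.
Start: joints at [1.112, 0.116, 1.442, -0, 1.584, -0.038], TCP at [0.276, 0.616, 0.219] pointing down, gripper open.
Joint ranges: [-2.83, 2.83], [-0.83, 2.19], [0.07, 2.5], [-1.14, 4.28], [0.01, 3], [-2.97, 2.97]. Speed limits (rad/s): [1.89, 1.89, 2.22, 3.14, 3.14, 3.14].

### API

Orientations are given as a unit quaternion [x, y, z, w].
In Python, from rig import ctrl, eyes, models gives the robot as it stands.
- The arm moves only by the shell command python3 -m creep 'ROWS' [OPENING] [FORCE]. ROWS is a JSON object of lists of equal length, an entry for each row: "delta_pos": the shift along the world's x, y, z in cm, a list of three; "twist": the turn about the world's z in rad. In form: {"delta_pos": [[dx, dy, dz], ...], "twist": [twist, ...]}. A call has 1 to 10 rows; each row is the pose to reach, as a shift and turn from the pose measured when the call began; what a row does not reach only later rows make up. A row lasts 1/12 s, in which the tool goes at most 41.7 mm and 7.16 degrees, less where a joint would pass 70% of its speed; a pose out of reach is approached as far as the arm can. A call with a gripper value outside its range is refused whole. OPENING is the finger opening in cm, from 0 to 9.3, set as the call begins (- or left out, the last holds). The fingers move at their own pace and stop on an object; FORCE is the grip in N (left out, the last holds). Time passes only in rows, so rows that repeat a pose let the fingers close. It gives the time, the measured TCP pose, the force and the opening at its end, in the units of the state.
- ctrl.sense(): the state, without advancing time (a new reading comes with each control period).
- eyes.camera(name): name is "scene" or "top"; returns the picture (384x512x3 uint8, red, green, blue); there is no depth.
- eyes.camera_info(name): a dict with "vertical_fov" (degrees; the focal length in pixels is half the picture's height over the tangent of half this angle, whatever the lens; pixels are square), "cx", "cy" (the principal point, pixels), "k1" (the pictures are not rectified: a ray, as slopes to the right and down, at radius r is drawn at 1 + k1 r^2 times it, then the intrinsics apply), "pose" (4x4, takes a point from camera to world coordinates). Camera axes: x right, y up, looking along -z (the intrinsics and any distortion apply to the point x, -y, -z); pixel columns grow to the right and rows downward; lengths in m; the calibration is good to about 2 mm. A picture is of the moment at which its call begins. camera_info takes no time and is no camera call.
- ctrl.finish_job(): hands the job in, once; it reports no verdict.
Trained networks look in the newest picture that a camera, given by its name, has taken for a name from the list of things; names that differ only in an ending like _2 or _b are one class to them, and where a whole thing is asked for, a point or a joint stands for the part that bears it (a point fixed in the world has none). Each returns a list of dicts, best first, with "confidence" (0 to 1); they miss things now and then, are a little off and sometimes report something else, mostly with a low value. They report only what shows in the picture. A call takes as long as a camera call. They do not tell look-alikes from the thing itself.
- models.recognise(camera, label): "extent" ([left, top, width, height] in pixels, round what is visible of it).
- models.trace(camera, label): "region" (384x512 bool, what is visible of it) and "extent" ([left, top, width, height] in pixels, round what is visible of it).
- models.mark_of(camera, label): "centre" ([column, row] in pixels: a listed point, or the origin of a listed thing).
The state is a dict: "time": time; "joint_positions": joint angles; "dq": joint speeds; "tau": joint torques, N m; "eef_pos": TCP position; "tcp_rot": TCP orientation; "contact_force": force on the tool from outside, world axes, zero at the start; "torque": the same for the moment, N m; "opening": finger opening in m.
Only numpy, scipy, OpenCV 4.12 (cv2) and the standard library are available. Lean on these libraries where they do the work, as an engineer would, in place of code of your own. Each camera call takes 0.05 s, during which the arm holds its last target.

### The job

Push the blue carrier with the plaster cast along its runway until it stops, so that its bolt head sits in the brass cam. With the orange driver turn the cam clockwise, by feel, until the carrier is drawn tight against the rubber stops: snug, but not forced. Then stand the driver upright in the large hole of its stand again, and leave the other things where they are.

Things in the scene. Friction and masses are not known exactly. Their poses are not given: they have to be found in the camera images.
- fixture: Fixed clamp fixture. Origin on the bench under the cam's axis, +x the way the carrier is pushed, z up. Base 8 mm thick; runway between steel rails 66 mm apart (tops at z = 20 mm) from x = -178 to -40 mm; grey cam housing 64 x 80 mm, x = -32 to 32 mm, top at z = 40 mm. Two rubber stops (together 16 N/mm) stand in front of the housing, set differently (+-3 mm) on each fixture.
- cam (a joint): Angle of the brass cam disc (52 mm across, in the housing's top), rad, clockwise from above; 0 = mouth open to the runway; range -0.15 to 1.85, starts at 0 to 0.1, stays where left. From about 0.5 on it draws the bolt head in, 8 mm per rad; the stops are met somewhere between 0.6 and 1.35, then it stiffens. It takes about 0.12 Nm to turn free, 0.2 to 0.27 Nm when snug.
- cam_slot (a point): Centre of the mouth of the driver slot in the cam's flat top, 40 mm above the bench; turns with the cam: x along the slot, z up. The slot is 19 mm long, 6 mm wide, 8 mm deep.
- post (a point): Grip point of the blue carrier: in its black upright post, 14 mm (x) by 18 mm (y), 36 mm tall, 14 mm below the post's top, 52 mm above the bench. x forward along the runway, z up. The post is on the rear of the plate (92 x 64 x 22 mm); the white cast fixed to the plate begins 15 mm ahead of the post and rises 9 mm above this point. Carrier about 0.3 kg, loose on the runway.
- bolt_head (a point): Centre of the carrier's bolt head (upright steel pin 7 mm across, 18 mm tall), 105 mm ahead of the post, 19 mm above the bench. It starts 35 to 55 mm before the cam's axis; pushed in until it stops at the cam's hub it is about 15 mm before the axis (the cam catches it only within 16.5 mm), clamped 7 to 14.5 mm.
- driver_grip (a point): Centre of the driver's orange handle, a block 32 mm (x) by 20 mm (y) by 46 mm tall (z): grip it across y. The driver weighs 70 g and stands upright in its stand, z up. This point is 79 mm above the blade's tip.
- driver_tip (a point): Lower end of the driver's blade, on the driver's axis; axes as the handle's. The blade is 16 mm wide (x) and 4 mm thick (y), its tip slightly narrowed; shaft 11 mm across. A black collar 32 mm across, its underside 50 mm above the tip, rests on the stand.
- stand_hole (a point): Centre of the mouth of the large hole (22 mm across, chamfered, right through) in the fixed grey stand, 60 x 110 x 52 mm; 52 mm above the bench. Driver in place: collar on the stand's top, tip 2 mm above the bench, any yaw. The two small holes are not for it.
- articulator: bystander: small metal and yellow articulator, 50 x 88 x 57 mm, origin under its centre
- stone_cast: bystander: yellow stone cast, 44 x 48 x 28 mm, origin under its centre
- white_jar: bystander: white jar with lid, 58 mm across, 42 mm high, origin under its centre
- bur_block: bystander: small block with burs, 26 x 52 x 44 mm, origin under its centre
- green_tape: bystander: roll of green tape, 45 mm across, 12 mm high, origin under its centre
Things that resemble listed ones, but are neither listed nor needed, are in the scene too. What is shaped like the part that bears driver_grip but green or purple is not meant.

How it is judged:
On the way, in this order (a step that is already met when the one before it is completed fails the run):
1. the carrier is pushed in until its bolt head is inside the mouth of the cam, the cam not yet turned (x of bolt_head in the frame of fixture above -0.0165 m and value of joint cam below 0.3 rad), for 0.2 s.
2. the driver's blade, in the slot, has turned the cam until the carrier is clamped (value of joint cam above 0.7 rad and horizontal distance between driver_tip and cam_slot below 0.005 m and z of driver_tip in the frame of cam_slot below -0.003 m and contact force between carrier and fixture above 15 N), for 0.2 s.
At the end, for the whole second after the job is handed in: Carrier at rest and clamped by the turned cam: bolt head within 14.7 mm of the cam's axis, contact forces between carrier and fixture (stops, cam, rails, weight) 15 to 55 N in total; driver upright in the large hole of its stand, collar down; bystanders moved less than 15 mm (contact force between carrier and fixture above 15 N and value of joint cam above 0.7 rad and x of bolt_head in the frame of fixture above -0.0147 m and horizontal distance between driver_tip and stand_hole below 0.008 m and height (world z) of driver_tip below 0.006 m and angle between driver_tip's own z axis and vertical below 0.12 rad and linear speed of carrier below 0.01 m/s); the robot touches nothing.
It fails at once if the clamp is forced: with the cam turned in, more than 55 N in total between carrier and fixture (contact force between carrier and fixture above 55 N and value of joint cam above 0.5 rad).
It fails at once if another thing is moved by more than 15 mm (distance of any of articulator, stone_cast, white_jar, bur_block, green_tape from where it was at the start of the episode above 0.015 m).
It also fails if it takes over 69 s, if anything falls off the work surface, if the arm or the gripper's body presses on something with over 40 N, if the wrist force passes 120 N, or if a joint passes its speed limit or range.

## Working session

There is one attempt and no reset: what is moved stays moved. The work goes in short steps, Python scripts to look and compute and a shell command to move; the robot and the scene stay as the last step left them, time stands still between calls to the robot, and variables do not carry over. Pictures are saved under pics/ and viewed, and the job is handed in when it is done.

```bash
ls; mkdir -p pics
cat > h.py <<'E'
import numpy as np, cv2
from rig import ctrl, eyes, models
def K(n):
    i=eyes.camera_info(n); f=192/np.tan(np.radians(i['vertical_fov'])/2); return i,f
def ray(n,px):
    i,f=K(n); d=np.array([(px[0]-i['cx'])/f,(px[1]-i['cy'])/f]); u=d.copy()
    for _ in range(30): u=d/(1+i['k1']*(u@u))
    T=np.array(i['pose']); return T[:3,3],T[:3,:3]@np.array([u[0],-u[1],-1])
def atz(n,px,z):
    o,d=ray(n,px); return o+d*(z-o[2])/d[2]
def proj(n,p):
    i,f=K(n); T=np.array(i['pose']); c=T[:3,:3].T@(np.array(p)-T[:3,3]); u=np.array([c[0],-c[1]])/-c[2]
    u=u*(1+i['k1']*(u@u)); return u*f+[i['cx'],i['cy']]
def tri(a,b):
    (o,d),(p,e)=ray('scene',a),ray('top',b); d=d/np.linalg.norm(d);e=e/np.linalg.norm(e)
    st=np.linalg.lstsq(np.stack([d,-e],1),p-o,rcond=None)[0]
    x,y=o+d*st[0],p+e*st[1]; return (x+y)/2,np.linalg.norm(x-y)
def save(n,fn):
    im=eyes.camera(n); cv2.imwrite('pics/'+fn,im[:,:,::-1]); return im
def zoom(im,fn,x,y,w,h,s):
    cv2.imwrite('pics/'+fn,cv2.resize(im[y:y+h,x:x+w,::-1],None,fx=s,fy=s,interpolation=cv2.INTER_CUBIC))
E
python3 - <<'E'
from h import *
for n in('scene','top'): save(n,n+'0.png'); print(n,K(n)[0]['pose'],K(n)[1])
Z=dict(cam_slot=.04,post=.052,bolt_head=.019,driver_grip=.081,driver_tip=.002,stand_hole=.052,fixture=0)
for l in Z:
  for n in('scene','top'):
    for r in models.mark_of(n,l)[:4]: print(l,n,np.round(r['centre'],1),round(r['confidence'],2),np.round(atz(n,r['centre'],Z[l]),4))
print(ctrl.sense())
E
```

```text
pics
scene [[ 0.43418435  0.47965979 -0.76250275 -0.19436579]
 [-0.90067977  0.24630087 -0.35792715 -0.48842137]
 [ 0.01612183  0.84217716  0.53895985  0.63498128]
 [ 0.          0.          0.          1.        ]] 383.75303305955174
top [[-0.00903332  0.98151826 -0.19115519  0.41198941]
 [-0.99977157 -0.00516205  0.02074028 -0.10886658]
 [ 0.01937021  0.19129888  0.98134068  1.05298093]
 [ 0.          0.          0.          1.        ]] 352.5293111822535
cam_slot scene [203.  204.1] 0.44 [ 0.5163 -0.0061  0.04  ]
cam_slot top [204.5 217.7] 0.82 [0.534  0.0012 0.04  ]
post scene [255.2 210.6] 0.73 [ 0.5383 -0.1515  0.052 ]
post top [274.4 159.3] 0.73 [ 0.7046 -0.2036  0.052 ]
post top [257.3 216.4] 0.63 [ 0.5354 -0.1508  0.052 ]
bolt_head scene [218.5 208.6] 0.69 [ 0.5423 -0.0385  0.019 ]
bolt_head top [222.7 217.9] 0.88 [ 0.5357 -0.0501  0.019 ]
driver_grip scene [313.3 198.7] 0.8 [ 0.6175 -0.2799  0.081 ]
driver_grip scene [276.1 181.3] 0.74 [ 0.6529 -0.1604  0.081 ]
driver_grip scene [308.2 228.1] 0.59 [ 0.4952 -0.3077  0.081 ]
driver_grip top [263.5 174.2] 0.69 [ 0.6523 -0.1688
[... 820 characters left out ...]
 0.81 [ 0.5418 -0.0082  0.    ]
{'time': 0.8, 'joint_positions': array([ 1.11221781e+00,  1.16044505e-01,  1.44160293e+00, -4.12550220e-05,
        1.58400802e+00, -3.77797940e-02]), 'dq': array([0.00178993, 0.00112993, 0.00055919, 0.00037049, 0.00059175,
       0.00202839]), 'tau': array([ 1.15324205e-03, -7.20946383e+01, -6.22726178e+01,  7.80075020e-02,
        1.83743908e-02,  8.52062749e-05]), 'eef_pos': array([0.27573983, 0.61611636, 0.21861429]), 'tcp_rot': array([ 2.08850738e-01,  9.77947528e-01, -3.55047328e-05,  1.22806235e-05]), 'contact_force': array([-0.02565864, -0.2621626 , -0.241     ]), 'torque': array([-0.00180389, -0.01126553,  0.01703126]), 'opening': 0.09266834515277855}
```

View pics/scene0.png

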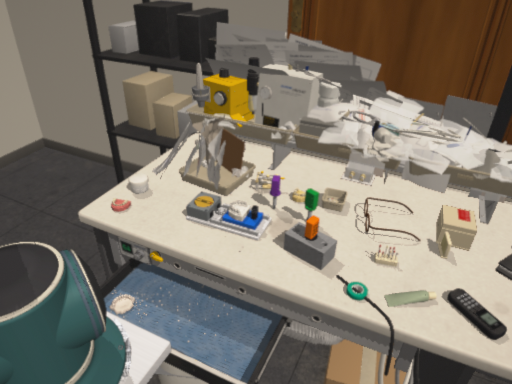

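View pics/top0.png

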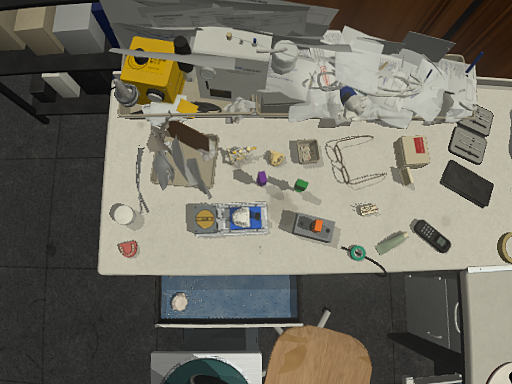

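Run:
```python
from h import *
zoom(cv2.imread('pics/top0.png')[:,:,::-1],'topz.png',180,130,160,120,5)
zoom(cv2.imread('pics/scene0.png')[:,:,::-1],'scz.png',180,150,190,130,4)
```

```text
(no output)
```

View pics/topz.png

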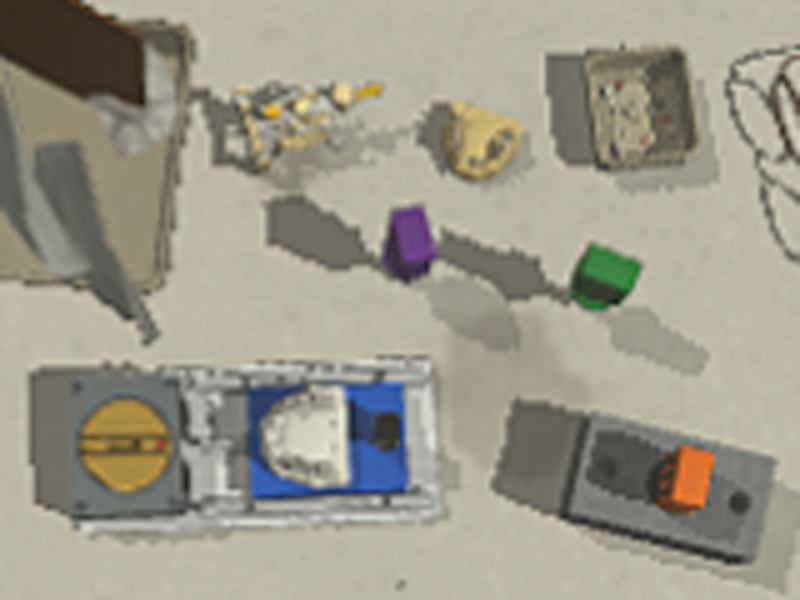

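View pics/scz.png

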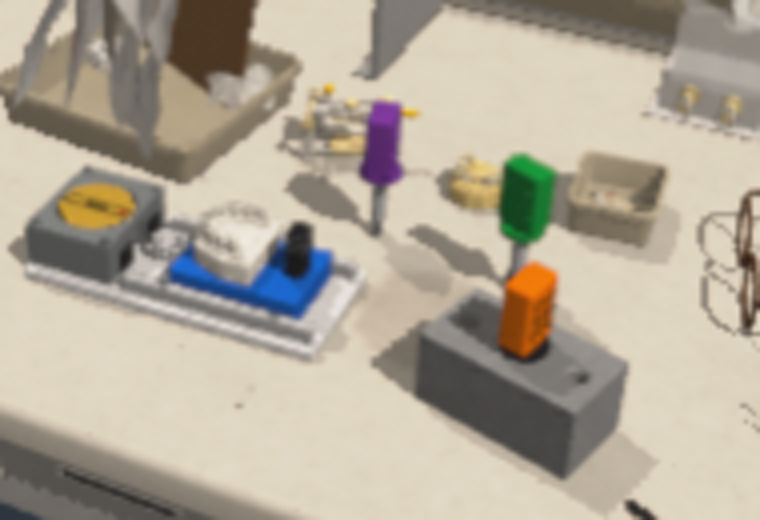

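The pictures show the fixture with the brass cam at top (205,218), slot along the runway, and the black post at (258,216). The orange driver is in the stand at (317,226), and green and purple look-alikes stand at (300,185) and (263,178). Next I refine these by colour segmentation.

```bash
cat >> h.py <<'E'
def seg(im,lo,hi,box):
    hsv=cv2.cvtColor(np.ascontiguousarray(im),cv2.COLOR_RGB2HSV); m=cv2.inRange(hsv,lo,hi); k=np.zeros_like(m); x,y,w,h=box; k[y:y+h,x:x+w]=m[y:y+h,x:x+w]
    k=cv2.morphologyEx(k,cv2.MORPH_CLOSE,np.ones((5,5)))
    n,l,s,c=cv2.connectedComponentsWithStats(k)
    j=1+np.argmax(s[1:,4]); return (l==j),c[j],s[j]
E
python3 - <<'E'
from h import *
S=cv2.imread('pics/scene0.png')[:,:,::-1];T=cv2.imread('pics/top0.png')[:,:,::-1]
R={}
for n,im,bc,bo,bb in(('scene',S,(185,185,45,35),(295,205,35,45),(205,190,80,60)),('top',T,(190,200,30,35),(305,210,25,25),(220,195,50,45))):
    for nm,lo,hi,b,z in(('cam',(15,100,80),(35,255,255),bc,.04),('orange',(3,150,100),(15,255,255),bo,.081),('blue',(100,120,60),(125,255,255),bb,.03)):
        m,c,s=seg(im,lo,hi,b); print(n,nm,np.round(c,1),s,np.round(atz(n,c,z),4)); R[n,nm]=c
        if nm!='cam': 
            cn=max(cv2.findContours(m.astype('uint8'),0,1)[0],key=cv2.contourArea); print(cv2.minAreaRect(cn))
for k in('cam','orange'): print(k,tri(R['scene',k],R['top',k]))
# edges in top: zoom coordinates /5 + offset
Z=lambda u,v:(180+u/5-.4,130+v/5-.4)
def an(a,b,z):
    p,q=atz('top',Z(*a),z),atz('top',Z(*b),z); d=p-q; return np.round(p,4),np.round(q,4),np.arctan2(d[1],d[0])
print('base bottom',an((80,527),(440,515),.008))
print('blue far',an((250,383),(405,383),.03))
print('blue near',an((252,497),(407,490),.03))
print('housing near',an((75,515),(190,513),.04))
print('slot',an((80,447),(172,443),.04))
print('handle L',an((680,448),(665,505),.104),'R',an((714,448),(705,512),.104))
print('stand near',an((570,515),(750,560),.052),'far',an((590,412),(775,460),.052))
E
```

```text
scene cam [203.8 201. ] [194 196  20  11 172] [ 5.299e-01 -2.000e-04  4.000e-02]
scene orange [311.4 226.9] [305 216  14  23 243] [ 0.5029 -0.313   0.081 ]
((311.3963623046875, 226.9329071044922), (12.03703784942627, 22.307172775268555), 6.340191841125488)
scene blue [245.3 220. ] [222 211  41  18 322] [ 0.5169 -0.1338  0.03  ]
((241.830810546875, 218.35386657714844), (39.69111633300781, 16.620655059814453), 7.125016689300537)
top cam [204.6 218.6] [196 210  18  18 261] [0.5315 0.0008 0.04  ]
top orange [317.1 225.3] [312 219  11  13 102] [ 0.5057 -0.3158  0.081 ]
((316.9038391113281, 224.9807891845703), (9.21745777130127, 11.7669677734375), 11.309932708740234)
top blue [247.4 218.7] [230 207  31  23 309] [ 0.5315 -0.1227  0.03  ]
((245.0, 218.0), (22.0, 30.0), 90.0)
cam (array([0.53163974, 0.00098819, 0.03856743]), np.float64(4.7486219723376645e-05))
orange (array([ 0.50500484, -0.31426085,  0.08030116]), np.float64(0.0035203724955250554))
base bottom (array([0.4866, 0.0304, 0.008 ]), array([ 0.4924, -0.1825,  0.008 ]), np.float64(1.5978703728111383))
blue far (array([ 0.5688, -0.07
[... 166 characters left out ...]
np.float64(1.6089593325033569))
housing near (array([0.4912, 0.0291, 0.04  ]), array([ 0.492 , -0.0369,  0.04  ]), np.float64(1.583839262593243))
slot (array([0.5304, 0.0269, 0.04  ]), array([ 0.5325, -0.0262,  0.04  ]), np.float64(1.609872720350007))
handle L (array([ 0.52  , -0.3075,  0.104 ]), array([ 0.4891, -0.298 ,  0.104 ]), np.float64(-0.2976327348062023)) R (array([ 0.5198, -0.3263,  0.104 ]), array([ 0.485 , -0.3198,  0.104 ]), np.float64(-0.18432078146253225))
stand near (array([ 0.4882, -0.2536,  0.052 ]), array([ 0.4613, -0.3562,  0.052 ]), np.float64(1.3145113523634642)) far (array([ 0.5473, -0.267 ,  0.052 ]), array([ 0.5184, -0.3735,  0.052 ]), np.float64(1.3065775417491867))
```

Run:
```python
from h import *
zoom(cv2.imread('pics/scene0.png')[:,:,::-1],'scz2.png',140,60,150,150,4)
zoom(cv2.imread('pics/top0.png')[:,:,::-1],'topz2.png',100,30,130,190,3)
for z in(0,.05,.1,.15,.2,.25,.3): print(z,np.round(proj('scene',[.63,0.03,z])),np.round(proj('top',[.63,0.03,z])),np.round(atz('top',(210,198),z),3),np.round(atz('scene',(216,188),z),3))
```

```text
0 [214. 193.] [197. 188.] [ 0.599 -0.01   0.   ] [0.656 0.037 0.   ]
0.05 [213. 178.] [195. 185.] [ 0.59  -0.015  0.05 ] [ 0.589 -0.005  0.05 ]
0.1 [212. 164.] [192. 181.] [ 0.581 -0.02   0.1  ] [ 0.522 -0.046  0.1  ]
0.15 [212. 148.] [190. 176.] [ 0.572 -0.024  0.15 ] [ 0.455 -0.087  0.15 ]
0.2 [211. 131.] [187. 172.] [ 0.563 -0.029  0.2  ] [ 0.388 -0.129  0.2  ]
0.25 [210. 114.] [183. 167.] [ 0.554 -0.034  0.25 ] [ 0.321 -0.17   0.25 ]
0.3 [209.  96.] [180. 161.] [ 0.546 -0.038  0.3  ] [ 0.254 -0.211  0.3  ]
```

View pics/scz2.png

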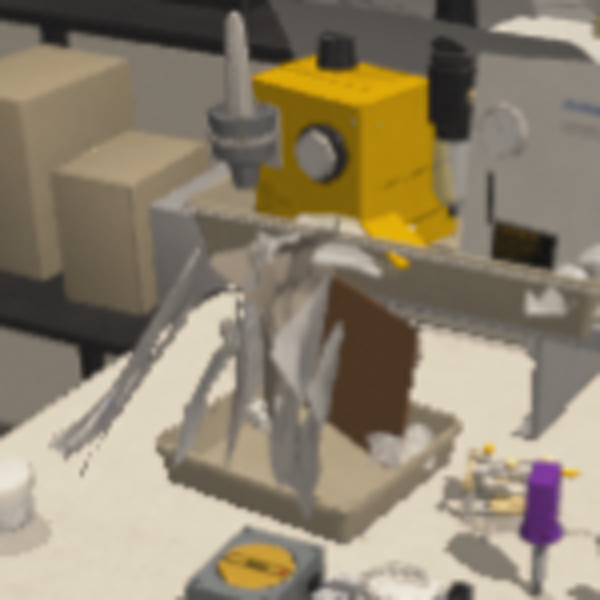

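View pics/topz2.png

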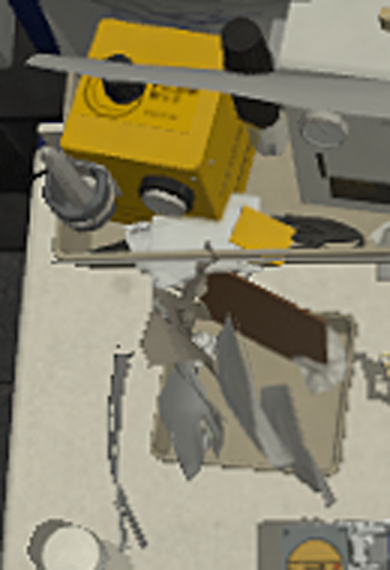

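Run:
```python
from h import *
for a,b in(((216.5,187),(210,198)),((224,141),(193,158)),((223,141),(177,136)),((214,153),(189,182)),((209,145),(164,155)),((205,180),(165,189)),((198,174),(165,189))): print(a,b,*tri(a,b))
```

```text
(216.5, 187) (210, 198) [ 0.58659379 -0.01230763  0.05707397] 0.007796676878285655
(224, 141) (193, 158) [0.68098193 0.0206858  0.1516669 ] 0.003629592829058711
(223, 141) (177, 136) [0.76076836 0.07282883 0.10627857] 0.007570917587291894
(214, 153) (189, 182) [0.62173249 0.02659671 0.13837758] 0.015520265422911584
(209, 145) (164, 155) [0.70762716 0.10051533 0.10930343] 0.022028358481012027
(205, 180) (165, 189) [0.63654291 0.09703756 0.02396833] 0.05785777242744219
(198, 174) (165, 189) [0.62673048 0.1014262  0.04820485] 0.03607742191279954
```

```bash
python3 -m creep '{"delta_pos": [[1,-3.8,0],[2,-7.6,0],[3,-11.4,0],[4,-15.2,0],[5,-19,0],[6,-22.8,0],[7,-26.6,0],[8,-30.4,0],[9,-34.2,0],[10,-38,0]], "twist": [-0.06,-0.12,-0.18,-0.24,-0.3,-0.36,-0.42,-0.48,-0.54,-0.6]}' 0
```

```text
time: 1.63
eef_pos: [0.3756, 0.2344, 0.2189]
tcp_rot: [0.49, 0.872, 0.0, 0.0]
contact_force: [0.7, -0.3, 0.3]
opening: 0.0311
```

```bash
python3 -m creep '{"delta_pos": [[1,-4,0],[2,-8,0],[3,-12,0],[4,-16,0],[5.5,-20,0],[7,-24,0],[9,-28,0],[11,-32,0],[13,-36,0],[14.5,-39.5,0]], "twist": [-0.06,-0.12,-0.18,-0.24,-0.3,-0.36,-0.42,-0.48,-0.53,-0.53]}' 0
```

```text
time: 2.47
eef_pos: [0.5181, -0.1559, 0.219]
tcp_rot: [0.702, 0.712, 0.0, 0.001]
contact_force: [0.5, 1.1, 0.7]
opening: 0.0004
```

```bash
python3 -m creep '{"delta_pos": [[1,-4,0],[1,-4,-4],[1,-4,-8],[1,-4,-8]], "twist": [0,0,0,0]}' 0
python3 - <<'E'
from h import *
s=ctrl.sense(); print(s['eef_pos'],s['tcp_rot'],s['torque'])
a=save('scene','s1.png');b=save('top','t1.png')
zoom(a,'s1z.png',180,60,190,200,3);zoom(b,'t1z.png',170,120,170,120,4)
E
```

```text
time: 2.8
eef_pos: [0.5253, -0.1955, 0.1314]
tcp_rot: [0.703, 0.711, -0.001, -0.004]
contact_force: [-1.0, 1.0, -2.3]
opening: 0.0011
[ 0.52532834 -0.19554268  0.13139407] [ 0.7027561   0.7114187  -0.00133307 -0.00393865] [-0.06902245  0.12168281  0.02736451]
```

View pics/s1z.png

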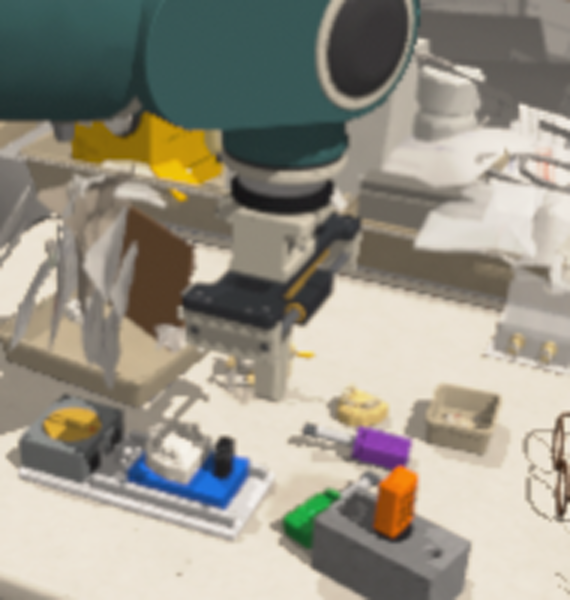

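View pics/t1z.png

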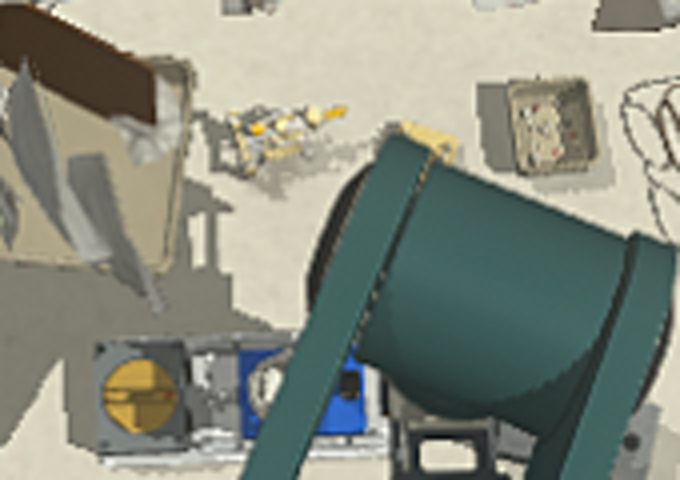

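The green and purple look-alikes have tipped over: purple now lies at scene (307,208) and green at (284,232). Both stood free on their blades, and my path was well above them. Before going down I check whether they are in the way.

Run:
```python
from h import *
q=lambda u,v:(180+u/3,60+v/3)
for nm,p in(('purpleR',(410,450)),('purpleL',(355,440)),('purple blade tip',(303,430)),('purple near',(400,466)),('green near',(290,535)),('green L',(285,520)),('green blade',(365,480)),('green top',(325,493))): print(nm,np.round(atz('scene',q(*p),.012),3))
print(proj('scene',[.5253,-.1955,.1314]))
```

```text
purpleR [ 0.669 -0.28   0.012]
purpleL [ 0.661 -0.229  0.012]
purple blade tip [ 0.654 -0.179  0.012]
purple near [ 0.641 -0.28   0.012]
green near [ 0.506 -0.228  0.012]
green L [ 0.522 -0.216  0.012]
green blade [ 0.606 -0.258  0.012]
green top [ 0.573 -0.233  0.012]
[269.96839615 191.56107798]
```

```bash
python3 -m creep '{"delta_pos": [[0.9,1.2,0],[0.9,1.2,-3],[0.9,1.2,-6],[0.9,1.2,-8],[0.9,1.2,-8.8],[0.9,1.2,-8.8]], "twist": [0,0,0,0,0,0]}' 0
python3 - <<'E'
from h import *
s=ctrl.sense(); print(s['eef_pos'],s['tcp_rot'],s['torque'])
a=save('scene','s2.png')
zoom(a,'s2z.png',180,130,150,150,4)
E
```

```text
time: 3.4
eef_pos: [0.5371, -0.1833, 0.0521]
tcp_rot: [0.702, 0.712, 0.0, -0.0]
contact_force: [0.2, -0.2, -0.6]
opening: 0.0006
[ 0.53705652 -0.18332496  0.05208255] [ 7.02013191e-01  7.12163893e-01  1.65268281e-04 -2.06307715e-04] [-0.09388969  0.11025546 -0.00744705]
```

View pics/s2z.png

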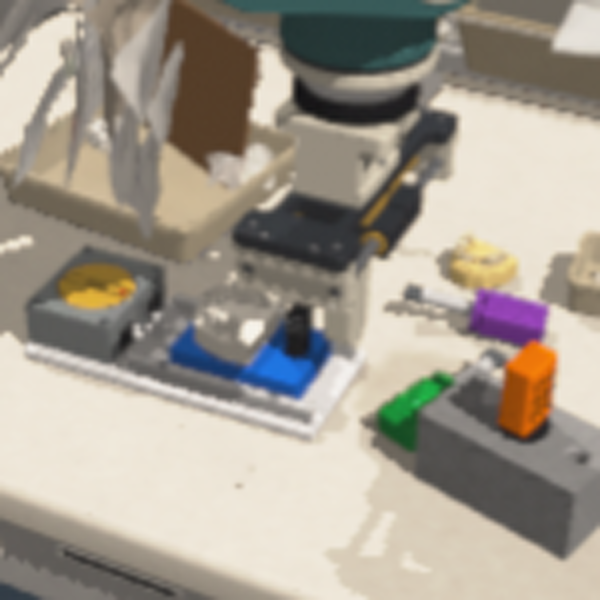

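```bash
python3 -m creep '{"delta_pos": [[-0.2,0.4,-0.4],[-0.2,0.8,-0.5],[-0.2,1.2,-0.5],[-0.2,1.6,-0.5],[-0.2,2.0,-0.5],[-0.2,2.4,-0.5],[-0.2,2.8,-0.5],[-0.2,3.2,-0.5],[-0.2,3.5,-0.5],[-0.2,3.7,-0.5]], "twist": [0,0,0,0,0,0,0,0,0,0]}' 0
python3 - <<'E'
from h import *
s=ctrl.sense(); print(s['eef_pos'],s['contact_force'])
b=save('top','t3.png');zoom(b,'t3z.png',180,180,100,70,6)
a=save('scene','s3.png')
zoom(a,'s3z.png',180,160,110,90,6)
E
```

```text
time: 4.28
eef_pos: [0.5355, -0.1462, 0.0483]
tcp_rot: [0.702, 0.712, 0.0, 0.0]
contact_force: [0.9, -0.9, 0.2]
opening: 0.0004
[ 0.53553683 -0.14620656  0.04830744] [ 0.91891743 -0.9292656   0.2299064 ]
```

View pics/t3z.png

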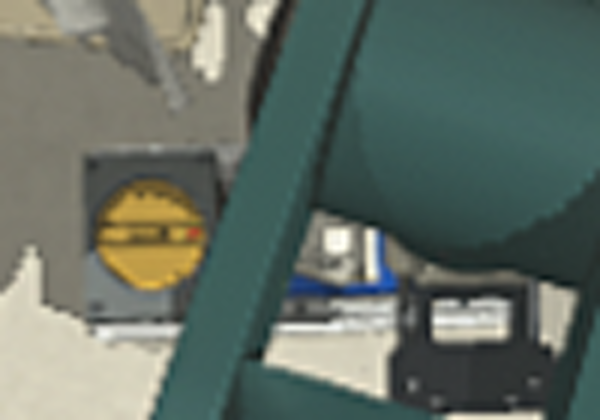

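View pics/s3z.png

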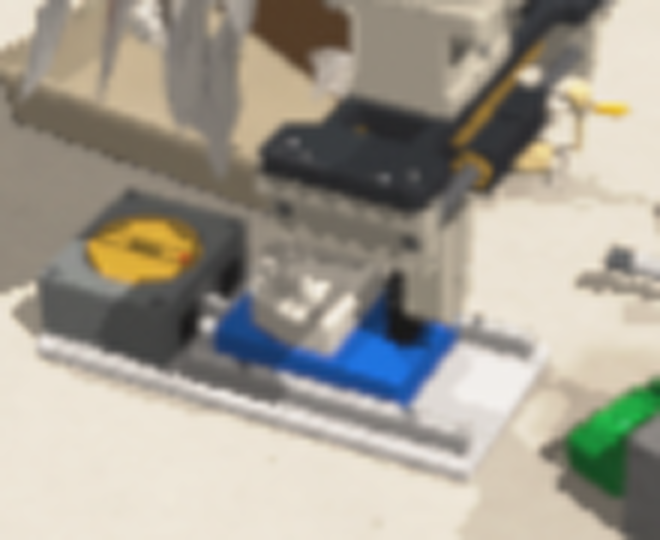

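Carrier moves with the finger. Now I push slowly on to the hub, in short calls, watching the force.

```bash
python3 -m creep '{"delta_pos": [[0,0.3,0],[0,0.6,0],[0,0.8,0],[0,0.9,0],[0,1.0,0],[0,1.0,0]], "twist": [0,0,0,0,0,0]}' 0
```

```text
time: 4.88
eef_pos: [0.5355, -0.136, 0.0482]
tcp_rot: [0.702, 0.712, 0.001, 0.0]
contact_force: [0.4, 0.0, 0.1]
opening: 0.0006
```

```bash
python3 -m creep '{"delta_pos": [[0,0.2,0],[0,0.4,0],[0,0.5,0],[0,0.5,0]], "twist": [0,0,0,0]}' 0
python3 - <<'E'
from h import *
s=ctrl.sense(); print(s['eef_pos'],s['contact_force'])
for i in range(2):
  b=save('top','t4.png');a=save('scene','s4.png')
  for l in('bolt_head','post'):
    for n in('scene','top'):
      for r in models.mark_of(n,l)[:2]: print(l,n,np.round(r['centre'],1),round(r['confidence'],2),np.round(atz(n,r['centre'],.019 if l[0]=='b' else .052),4))
zoom(a,'s4z.png',180,160,110,90,6)
E
```

```text
time: 5.22
eef_pos: [0.5357, -0.1335, 0.0493]
tcp_rot: [0.702, 0.712, -0.001, 0.002]
contact_force: [-4.2, -20.9, 5.8]
opening: 0.0004
[ 0.53571915 -0.13345066  0.04927075] [ -4.21625763 -20.87033687   5.76815583]
bolt_head scene [207.1 208.9] 0.75 [ 0.5269 -0.0113  0.019 ]
bolt_head top [210.9 218.7] 0.52 [ 0.5335 -0.0154  0.019 ]
bolt_head top [240.9 153. ] 0.52 [ 0.7346 -0.1046  0.019 ]
post scene [245.1 207.6] 0.64 [ 0.5384 -0.1222  0.052 ]
post top [247.1 217. ] 0.72 [ 0.5339 -0.1216  0.052 ]
bolt_head scene [207.5 208.3] 0.85 [ 0.5298 -0.0108  0.019 ]
bolt_head scene [140.4 188.8] 0.74 [0.5241 0.2182 0.019 ]
bolt_head top [208.5 219.2] 0.52 [ 0.5321 -0.0083  0.019 ]
post scene [245.3 205.3] 0.88 [ 0.548 -0.118  0.052]
```

View pics/s4z.png

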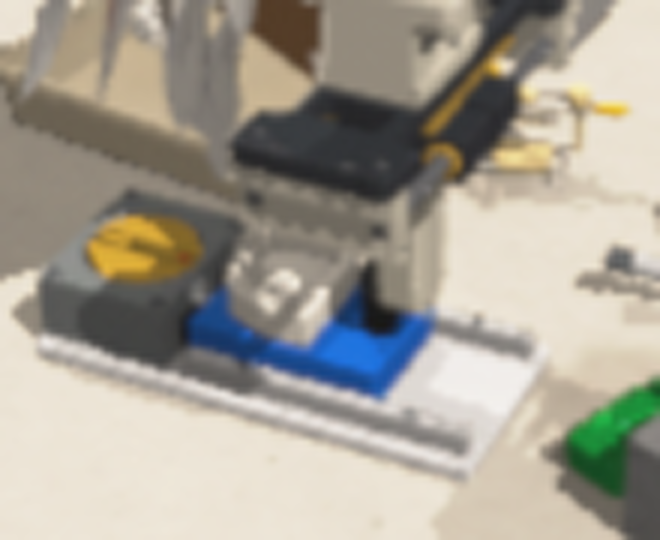

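The carrier has stopped at the hub: 21 N reaction, bolt about 15 mm before the axis. I back off gently and go up towards the driver.

```bash
python3 -m creep '{"delta_pos": [[0,0,0],[0,-0.2,0],[0,-0.5,0],[0,-1.0,0],[0,-1.8,0],[0,-2.5,3],[0,-2.5,6],[0,-2.5,10],[0,-2.5,14],[0,-4,17]], "twist": [0,0,0,0,0,0,0,0.06,0.12,0.18]}' 0
```

```text
time: 6.65
eef_pos: [0.5359, -0.1728, 0.2227]
tcp_rot: [0.634, 0.774, -0.0, 0.003]
contact_force: [1.3, -0.2, -0.0]
opening: 0.0008
```

```bash
python3 -m creep '{"delta_pos": [[-0.5,-2,0],[-1,-4,0],[-1.5,-6,0],[-2,-8,0],[-2.5,-10,0],[-3.0,-12,0],[-3.2,-14,0],[-3.2,-14,-1],[-3.2,-14,-3],[-3.2,-14,-5]], "twist": [0.12,0.24,0.36,0.48,0.6,0.72,0.84,0.96,1.08,1.12]}' 6
python3 - <<'E'
from h import *
s=ctrl.sense(); print(s['eef_pos'],s['tcp_rot'],s['opening'])
b=save('top','t5.png');a=save('scene','s5.png')
zoom(a,'s5z.png',180,130,170,140,4)
zoom(b,'t5z.png',180,130,160,120,5)
E
```

```text
time: 7.48
eef_pos: [0.5038, -0.3139, 0.1725]
tcp_rot: [0.123, 0.992, 0.002, 0.003]
contact_force: [-0.2, -0.3, -0.3]
opening: 0.059
[ 0.50381562 -0.31393244  0.17251525] [0.12272785 0.99243364 0.00155569 0.0033061 ] 0.05897346874333966
```

View pics/s5z.png

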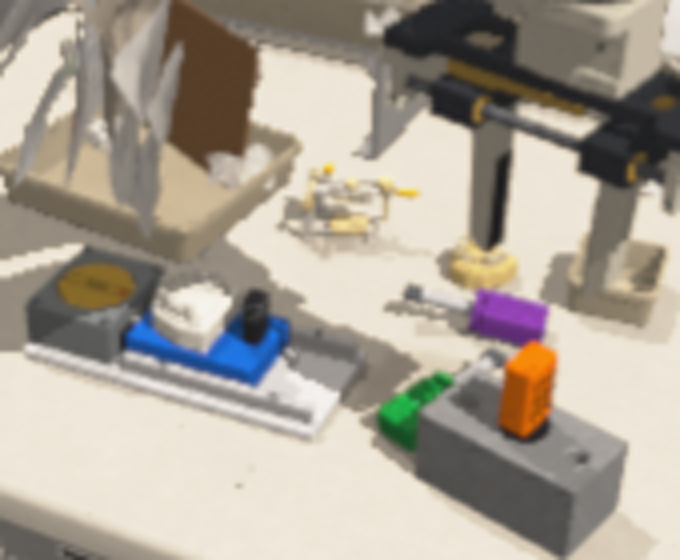

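View pics/t5z.png

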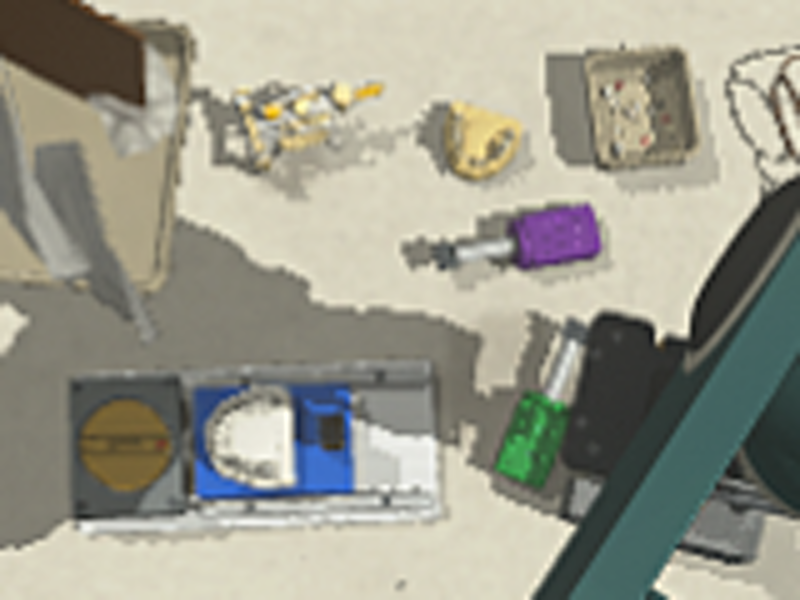

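```bash
python3 -m creep '{"delta_pos": [[0,0.1,-3],[0,0.1,-6],[0,0.1,-8.5],[0,0.1,-10],[0,0.1,-10.8],[0,0.1,-10.8],[0,0.1,-10.8]], "twist": [0,0,0,0,0,0,0]}' 6
python3 - <<'E'
from h import *
s=ctrl.sense(); print(s['eef_pos'],s['tcp_rot'],s['contact_force'],s['torque'])
a=save('scene','s6.png')
zoom(a,'s6z.png',250,150,110,110,6)
E
```

```text
time: 8.17
eef_pos: [0.5031, -0.3121, 0.0627]
tcp_rot: [0.126, 0.992, 0.003, 0.001]
contact_force: [-0.2, 0.1, 0.3]
opening: 0.06
[ 0.50312975 -0.31209167  0.06268825] [0.12629973 0.99198786 0.00269619 0.00109679] [-0.18067905  0.06370437  0.25201811] [ 0.01945668 -0.01867368  0.0149659 ]
```

View pics/s6z.png

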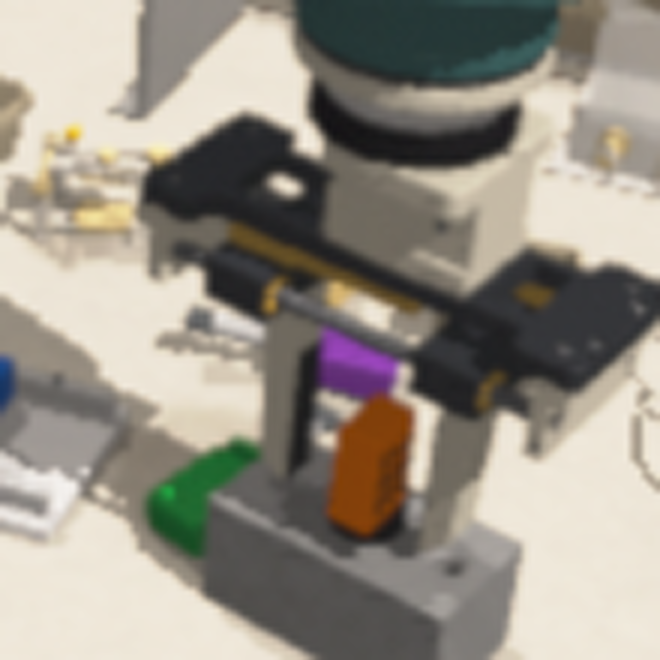

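```bash
python3 -m creep '{"delta_pos": [[0,0,0],[0,0,0],[0,0,0],[0,0,0],[0,0,0],[0,0,0],[0,0,0],[0,0,0]], "twist": [0,0,0,0,0,0,0,0]}' 0 50
python3 - <<'E'
from h import *
s=ctrl.sense(); print(s['eef_pos'],s['tcp_rot'],s['contact_force'],s['torque'],s['opening'])
E
```

```text
time: 8.88
eef_pos: [0.5034, -0.3122, 0.0632]
tcp_rot: [0.126, 0.992, 0.002, 0.002]
contact_force: [0.0, 1.0, 1.2]
opening: 0.0196
[ 0.50335603 -0.31219682  0.06321731] [0.12614824 0.99200715 0.00248414 0.0015031 ] [0.04233641 1.02141988 1.20105467] [ 0.09450996  0.04353363 -0.05886203] 0.019630148033233766
```

```bash
python3 -m creep '{"delta_pos": [[0,0,2],[0,0,5],[0,0,8],[0,0,10.5],[0.3,3.5,11],[0.6,7,11],[0.9,10.5,11],[1.2,14,11],[1.5,17.5,11],[1.8,21,11]], "twist": [0,0,0,0,-0.12,-0.24,-0.36,-0.48,-0.6,-0.72]}' 0
python3 - <<'E'
from h import *
s=ctrl.sense(); print(s['eef_pos'],s['tcp_rot'],s['contact_force'],s['torque'],s['opening'])
E
```

```text
time: 9.72
eef_pos: [0.5211, -0.101, 0.1732]
tcp_rot: [0.47, 0.883, 0.002, 0.002]
contact_force: [0.2, -0.3, -0.5]
opening: 0.0197
[ 0.52106643 -0.10102805  0.17320589] [0.4696174  0.88286496 0.00184431 0.00235765] [ 0.22890967 -0.29092484 -0.45814222] [-0.05356751  0.00930032  0.05016527] 0.019684795761774572
```

```bash
python3 -m creep '{"delta_pos": [[0.3,3,0],[0.6,6,0],[0.8,8,0],[1,10.2,0],[1,10.2,-2],[1,10.2,-4],[1,10.2,-4],[1,10.2,-4]], "twist": [-0.12,-0.24,-0.36,-0.48,-0.565,-0.565,-0.565,-0.565]}' 0
python3 - <<'E'
from h import *
s=ctrl.sense(); print(s['eef_pos'],s['tcp_rot'],s['contact_force'],s['torque'],s['opening'])
b=save('top','t7.png');a=save('scene','s7.png')
zoom(a,'s7z.png',165,130,100,100,6)
zoom(b,'t7z.png',160,160,120,90,6)
E
```

```text
time: 10.38
eef_pos: [0.5306, 0.001, 0.1327]
tcp_rot: [0.697, 0.717, 0.0, 0.002]
contact_force: [-0.1, -0.5, -0.9]
opening: 0.0199
[0.5305649  0.00100853 0.13272387] [6.96827298e-01 7.17235773e-01 4.93247584e-04 2.07845494e-03] [-0.0757427  -0.50720388 -0.89456608] [-0.00892676  0.07449312  0.01627582] 0.019936435938724323
```

View pics/s7z.png

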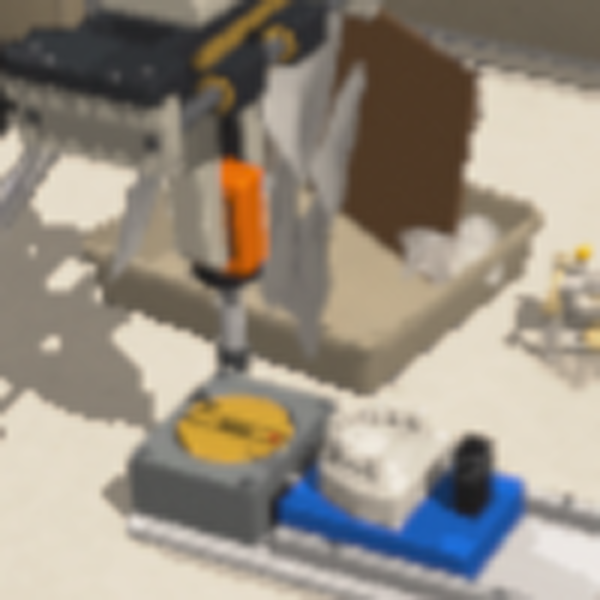

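View pics/t7z.png

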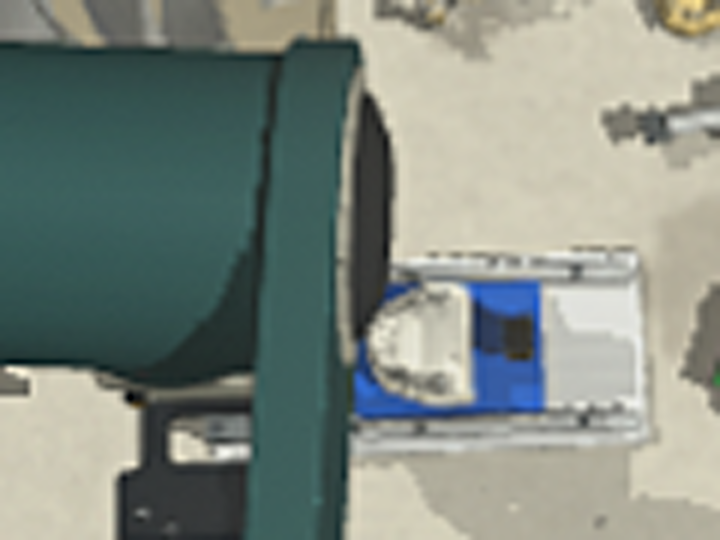

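Run:
```python
from h import *
p=ctrl.sense()['eef_pos']
print('tip exp',proj('scene',p-[0,0,.061]),'cam exp',proj('scene',[.5316,.0005,.04]),proj('top',[.5316,.0005,.04]))
print('atz tip',atz('scene',(203.4,189.9),.0717))
im=cv2.imread('pics/scene0.png')[:,:,::-1]
m,c,s=seg(im,(15,100,80),(35,255,255),(185,185,45,35)); cn=max(cv2.findContours(m.astype('uint8'),0,1)[0],key=cv2.contourArea); print(cv2.fitEllipse(cn))
im=cv2.imread('pics/top0.png')[:,:,::-1]
m,c,s=seg(im,(15,100,80),(35,255,255),(190,200,30,35)); cn=max(cv2.findContours(m.astype('uint8'),0,1)[0],key=cv2.contourArea); print(cv2.fitEllipse(cn))
for l in('driver_tip','cam_slot'):
  for r in models.mark_of('scene',l)[:3]: print(l,np.round(r['centre'],1),r['confidence'])
a=cv2.imread('pics/s7.png')[:,:,::-1]
zoom(a,'s7y.png',185,165,45,45,13)
```

```text
tip exp [203.1441101  190.34942059] cam exp [203.92168657 200.60960979] [204.7410949  218.53791647]
atz tip [0.53591444 0.00286136 0.0717    ]
((203.74473571777344, 200.9893035888672), (10.386842727661133, 18.647958755493164), 84.82262420654297)
((204.6240997314453, 218.5675048828125), (17.19200325012207, 17.54978370666504), 124.59015655517578)
driver_tip [278.8 198.7] 0.72
driver_tip [205.  188.5] 0.61
driver_tip [267.7 187.5] 0.32
cam_slot [203.1 204.2] 0.75
```

View pics/s7y.png

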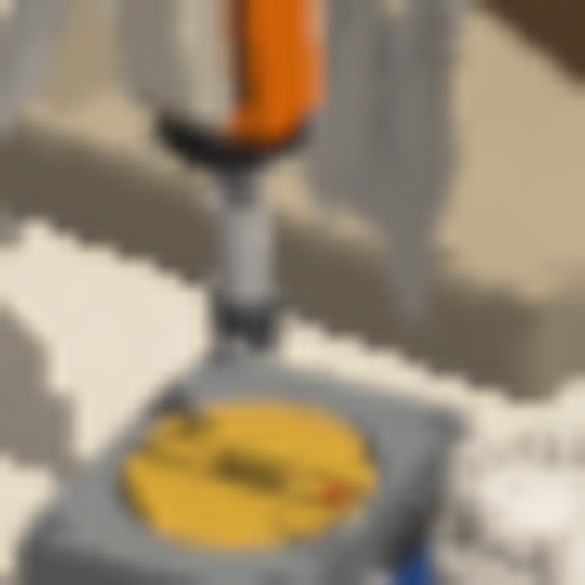

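```bash
python3 -m creep '{"delta_pos": [[0.1,0,-1],[0.1,0,-2],[0.1,0,-2.6],[0.1,0,-2.8],[0.1,0,-2.8],[0.1,0,-2.8]], "twist": [0,0,0,0,0,0]}' 0
python3 - <<'E'
from h import *
s=ctrl.sense(); print(s['eef_pos'],s['tcp_rot'],s['contact_force'],s['torque'],s['opening'])
a=save('scene','s8.png')
zoom(a,'s8y.png',180,165,50,45,13)
E
```

```text
time: 11.08
eef_pos: [0.5325, 0.0007, 0.1065]
tcp_rot: [0.697, 0.717, 0.002, 0.003]
contact_force: [0.2, 0.8, -1.2]
opening: 0.0199
[0.53253182 0.00070182 0.1064842 ] [0.69712294 0.71694238 0.00156219 0.00328315] [ 0.20654849  0.84207624 -1.22808445] [-0.09277139  0.02248206 -0.01098664] 0.019878905356724094
```

View pics/s8y.png

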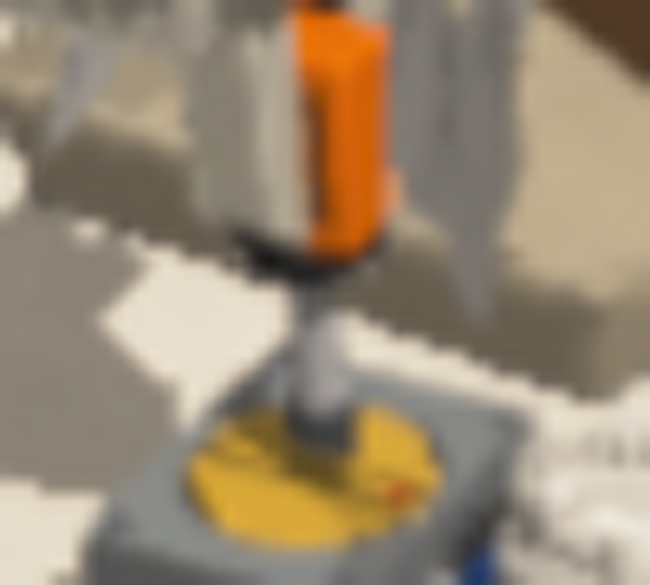

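```bash
python3 -m creep '{"delta_pos": [[-0.1,0,-0.3],[-0.1,0,-0.6],[-0.1,0,-0.9],[-0.1,0,-0.9]], "twist": [0,0,0,0]}' 0
python3 - <<'E'
from h import *
s=ctrl.sense(); print(s['eef_pos'],s['tcp_rot'],s['contact_force'],s['torque'],s['opening'])
E
```

```text
time: 11.47
eef_pos: [0.5315, 0.001, 0.0973]
tcp_rot: [0.697, 0.717, 0.002, 0.003]
contact_force: [-1.8, 4.4, -3.0]
opening: 0.0199
[0.53146765 0.00104086 0.09727198] [0.69711307 0.7169524  0.00186009 0.0030278 ] [-1.75407922  4.40188745 -3.03134337] [1.00928351 0.21544273 0.01554586] 0.019874262089207912
```

The tip is at z ≈ 36 mm, about 4 mm into the slot, with a light side force of +4 N in y. I go deeper and ease that.

```bash
python3 -m creep '{"delta_pos": [[0,0.06,0],[0,0.1,-0.1],[0,0.1,-0.25],[0,0.1,-0.3],[0,0.1,-0.3]], "twist": [0,0,0,0,0]}' 0
python3 - <<'E'
from h import *
s=ctrl.sense(); print(s['eef_pos'],s['tcp_rot'],s['contact_force'],s['torque'],s['opening'])
E
```

```text
time: 11.88
eef_pos: [0.5314, 0.002, 0.0941]
tcp_rot: [0.697, 0.717, 0.002, 0.003]
contact_force: [0.3, 0.5, -1.0]
opening: 0.0198
[0.53142876 0.00198134 0.09411384] [0.69712742 0.71693871 0.00176862 0.00301994] [ 0.31074138  0.49997365 -0.9589579 ] [-0.07452768  0.06648073 -0.00620474] 0.019827328511855057
```

```bash
python3 -m creep '{"delta_pos": [[0,0,0],[0,0,0],[0,0,0],[0,0,0],[0,0,0],[0,0,0]], "twist": [-0.06,-0.12,-0.18,-0.24,-0.3,-0.3]}' 0
python3 - <<'E'
from h import *
s=ctrl.sense(); q=s['tcp_rot'];print(s['eef_pos'],2*np.arctan2(q[1],q[0])-np.pi/2,s['contact_force'],s['torque'],s['opening'])
E
```

```text
time: 12.38
eef_pos: [0.532, 0.0018, 0.0942]
tcp_rot: [0.798, 0.603, 0.002, 0.004]
contact_force: [4.6, -1.6, -4.7]
opening: 0.0198
[0.53197829 0.0018033  0.09423116] -0.27556980550964516 [ 4.64858192 -1.55036146 -4.66321922] [-0.24602482 -1.09390227  0.07456312] 0.019804414283238807
```

```bash
python3 -m creep '{"delta_pos": [[0,0,0],[0,0,0],[0,0,0],[0,0,0],[0,0,0],[0,0,0]], "twist": [-0.06,-0.12,-0.18,-0.24,-0.25,-0.25]}' 0
python3 - <<'E'
from h import *
s=ctrl.sense(); q=s['tcp_rot'];print(s['eef_pos'],2*np.arctan2(q[1],q[0])-np.pi/2,s['contact_force'],s['torque'],s['opening'])
a=save('scene','s9.png')
zoom(a,'s9y.png',180,150,60,60,10)
E
```

```text
time: 12.88
eef_pos: [0.5322, 0.0017, 0.0943]
tcp_rot: [0.866, 0.5, 0.002, 0.004]
contact_force: [4.1, 0.3, -3.5]
opening: 0.0194
[0.53220614 0.00173527 0.09428185] -0.52382163025225 [ 4.07659926  0.27899892 -3.51410495] [-0.20235884 -0.84446509  0.06973687] 0.019448803987553186
```

View pics/s9y.png

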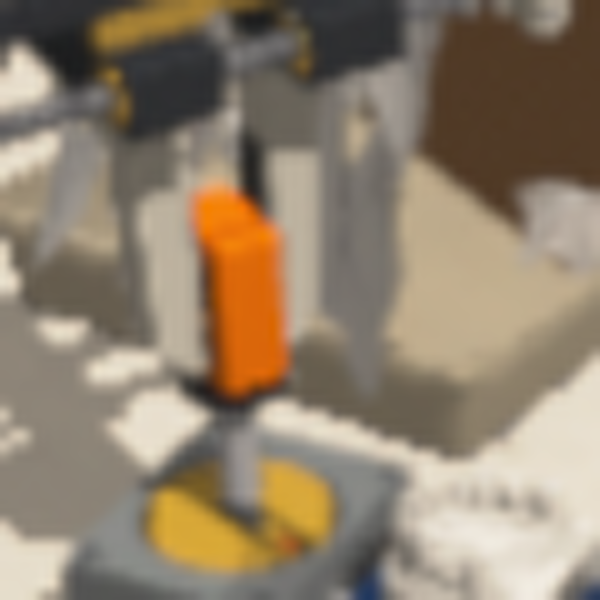

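```bash
cat > m.py <<'E'
from h import *
T=[];F=[];t5=[]
for i in range(6):
    s=ctrl.sense();T.append(s['torque'][2]);F.append(s['contact_force']);t5.append(s['tau'][5]);im=eyes.camera('scene')
q=s['tcp_rot'];print('t',s['time'],np.round(s['eef_pos'],4),'phi',round(2*np.arctan2(q[1],q[0])-np.pi/2,4),'F',np.round(np.mean(F,0),1),'Mz %.3f sd %.3f'%(np.mean(T),np.std(T)),'tau5 %.3f'%np.mean(t5),'op',s['opening'])
cv2.imwrite('pics/m_%.2f.png'%s['time'],im[:,:,::-1])
E
python3 m.py
python3 -m creep '{"delta_pos": [[0,0,0],[0,0,0],[0,0,0],[0,0,0]], "twist": [-0.05,-0.1,-0.15,-0.15]}' 0; python3 m.py
```

```text
t 13.1833 [0.5321 0.0017 0.0943] phi -0.5245 F [ 4.8 -1.  -3.7] Mz 0.096 sd 0.032 tau5 0.122 op 0.019551516274550783
time: 13.57
eef_pos: [0.5323, 0.0017, 0.0943]
tcp_rot: [0.902, 0.432, 0.001, 0.004]
contact_force: [5.2, -0.7, -4.3]
opening: 0.02
t 13.8167 [0.5322 0.0017 0.0943] phi -0.6731 F [ 5.3 -1.1 -4. ] Mz 0.098 sd 0.047 tau5 0.499 op 0.01993213202310559
```

```bash
python3 -m creep '{"delta_pos": [[0,0,0],[0,0,0],[0,0,0],[0,0,0]], "twist": [-0.04,-0.08,-0.1,-0.1]}' 0; python3 m.py
```

```text
time: 14.2
eef_pos: [0.5323, 0.0017, 0.0943]
tcp_rot: [0.921, 0.388, 0.001, 0.005]
contact_force: [5.1, -1.4, -3.7]
opening: 0.02
t 14.45 [0.5323 0.0017 0.0943] phi -0.7716 F [ 5.3 -1.3 -4.2] Mz 0.108 sd 0.006 tau5 0.296 op 0.01918267253033994
```

```bash
python3 -m creep '{"delta_pos": [[0,0,0],[0,0,0],[0,0,0],[0,0,0]], "twist": [-0.03,-0.05,-0.05,-0.05]}' 0; python3 m.py
```

```text
time: 14.83
eef_pos: [0.5323, 0.0016, 0.0942]
tcp_rot: [0.93, 0.367, 0.001, 0.005]
contact_force: [5.1, -1.7, -3.7]
opening: 0.02
t 15.0833 [0.5323 0.0016 0.0943] phi -0.8203 F [ 5.2 -1.  -3.9] Mz 0.117 sd 0.033 tau5 0.132 op 0.019878701033561093
```

```bash
python3 -m creep '{"delta_pos": [[0,0,0],[0,0,0],[0,0,0],[0,0,0]], "twist": [-0.03,-0.05,-0.05,-0.05]}' 0; python3 m.py
```

```text
time: 15.47
eef_pos: [0.5323, 0.0016, 0.0942]
tcp_rot: [0.939, 0.344, 0.001, 0.005]
contact_force: [5.1, -1.6, -4.2]
opening: 0.0197
t 15.7167 [0.5323 0.0016 0.0943] phi -0.8691 F [ 4.8 -1.2 -4.3] Mz 0.111 sd 0.034 tau5 0.130 op 0.019884725071315335
```

```bash
python3 -m creep '{"delta_pos": [[0,0,0],[0,0,0],[0,0,0],[0,0,0]], "twist": [-0.03,-0.05,-0.05,-0.05]}' 0; python3 m.py
```

```text
time: 16.1
eef_pos: [0.5324, 0.0016, 0.0943]
tcp_rot: [0.947, 0.321, 0.001, 0.005]
contact_force: [4.5, -1.1, -3.8]
opening: 0.0199
t 16.35 [0.5324 0.0016 0.0943] phi -0.9179 F [ 5.2 -0.9 -4.2] Mz 0.139 sd 0.037 tau5 0.158 op 0.019534697985666344
```

```bash
sed -i 's/range(6)/range(10)/' m.py; python3 -m creep '{"delta_pos": [[0,0,0],[0,0,0],[0,0,0],[0,0,0]], "twist": [-0.03,-0.04,-0.04,-0.04]}' 0; python3 m.py
```

```text
time: 16.73
eef_pos: [0.5324, 0.0016, 0.0943]
tcp_rot: [0.953, 0.302, 0.001, 0.005]
contact_force: [5.4, -1.3, -4.1]
opening: 0.0195
t 17.1833 [0.5324 0.0016 0.0943] phi -0.9568 F [ 5.1 -1.1 -4.4] Mz 0.123 sd 0.030 tau5 0.137 op 0.019840658005246536
```

```bash
python3 -m creep '{"delta_pos": [[0,0,0],[0,0,0],[0,0,0],[0,0,0]], "twist": [-0.03,-0.04,-0.04,-0.04]}' 0; python3 m.py
```

```text
time: 17.57
eef_pos: [0.5324, 0.0015, 0.0943]
tcp_rot: [0.959, 0.284, 0.001, 0.005]
contact_force: [5.3, -0.9, -3.8]
opening: 0.0199
t 18.0167 [0.5324 0.0016 0.0943] phi -0.9959 F [ 5.  -0.9 -3.9] Mz 0.157 sd 0.020 tau5 0.132 op 0.019746994261394486
```

```bash
python3 -m creep '{"delta_pos": [[0,0,0],[0,0,0],[0,0,0],[0,0,0]], "twist": [-0.03,-0.04,-0.04,-0.04]}' 0; python3 m.py
```

```text
time: 18.4
eef_pos: [0.5324, 0.0015, 0.0942]
tcp_rot: [0.964, 0.265, 0.001, 0.005]
contact_force: [5.0, -1.3, -4.2]
opening: 0.0197
t 18.85 [0.5324 0.0015 0.0942] phi -1.035 F [ 4.8 -1.3 -4.4] Mz 0.129 sd 0.021 tau5 0.131 op 0.019899138302057716
```

```bash
python3 -m creep '{"delta_pos": [[0,0,0],[0,0,0],[0,0,0],[0,0,0]], "twist": [-0.02,-0.03,-0.03,-0.03]}' 0; python3 m.py
```

```text
time: 19.23
eef_pos: [0.5324, 0.0015, 0.0942]
tcp_rot: [0.968, 0.251, 0.001, 0.005]
contact_force: [4.9, -1.0, -4.9]
opening: 0.0197
t 19.6833 [0.5324 0.0015 0.0943] phi -1.0642 F [ 5.  -1.1 -4.3] Mz 0.126 sd 0.020 tau5 0.135 op 0.01971341851284493
```

```bash
python3 -m creep '{"delta_pos": [[0,0,0],[0,0,0],[0,0,0],[0,0,0]], "twist": [-0.03,-0.04,-0.04,-0.04]}' 0; python3 m.py
```

```text
time: 20.07
eef_pos: [0.5325, 0.0015, 0.0943]
tcp_rot: [0.973, 0.232, 0.0, 0.005]
contact_force: [5.1, -1.2, -4.4]
opening: 0.0196
t 20.5167 [0.5324 0.0015 0.0942] phi -1.1034 F [ 5.1 -1.3 -4.2] Mz 0.112 sd 0.033 tau5 0.140 op 0.019525253475890122
```

```bash
python3 -m creep '{"delta_pos": [[0,0,0],[0,0,0],[0,0,0],[0,0,0]], "twist": [-0.03,-0.04,-0.04,-0.04]}' 0; python3 m.py
```

```text
time: 20.9
eef_pos: [0.5325, 0.0015, 0.0943]
tcp_rot: [0.977, 0.212, 0.0, 0.005]
contact_force: [5.0, -1.2, -4.3]
opening: 0.0197
t 21.35 [0.5325 0.0015 0.0943] phi -1.1427 F [ 4.8 -1.1 -4.2] Mz 0.134 sd 0.024 tau5 0.141 op 0.01956981534555159
```

Run:
```python
import cv2,glob
from h import *
a=cv2.imread('pics/m_21.35.png')[:,:,::-1];zoom(a,'m1.png',180,160,90,70,8)
for f in('s7','m_13.18','m_16.35','m_19.68','m_21.35'):
  im=cv2.imread('pics/%s.png'%f)[:,:,::-1]; m,c,s=seg(im,(100,150,120),(125,255,255),(195,190,90,60)); print(f,c,s)
```

```text
s7 [233.92831541 217.25448029] [212 210  40  16 279]
m_13.18 [234.17266187 217.3381295 ] [212 210  40  16 278]
m_16.35 [234.1011236  217.35205993] [212 210  39  16 267]
m_19.68 [233.56766917 217.21428571] [211 209  40  17 266]
m_21.35 [233.30827068 217.17669173] [211 209  40  17 266]
```

View pics/m1.png

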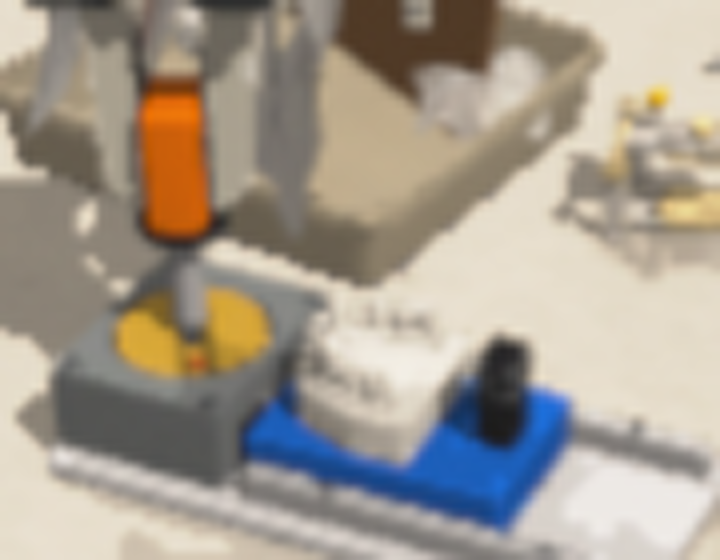

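```bash
python3 -m creep '{"delta_pos": [[0,0,0],[0,0,0],[0,0,0],[0,0,0]], "twist": [-0.03,-0.04,-0.04,-0.04]}' 0; python3 m.py
```

```text
time: 21.73
eef_pos: [0.5325, 0.0015, 0.0943]
tcp_rot: [0.981, 0.193, 0.0, 0.005]
contact_force: [4.4, -1.4, -4.2]
opening: 0.0201
t 22.1833 [0.5325 0.0015 0.0943] phi -1.182 F [ 4.9 -1.1 -4.2] Mz 0.138 sd 0.022 tau5 0.134 op 0.019603923003111253
```

```bash
python3 -m creep '{"delta_pos": [[0,0,0],[0,0,0],[0,0,0],[0,0,0]], "twist": [-0.03,-0.04,-0.04,-0.04]}' 0; python3 m.py
```

```text
time: 22.57
eef_pos: [0.5325, 0.0015, 0.0943]
tcp_rot: [0.985, 0.174, 0.0, 0.005]
contact_force: [5.3, -0.9, -3.8]
opening: 0.0198
t 23.0167 [0.5325 0.0014 0.0943] phi -1.2213 F [ 5.1 -1.3 -4.1] Mz 0.119 sd 0.031 tau5 0.132 op 0.01960555476191533
```

```bash
python3 -m creep '{"delta_pos": [[0,0,0],[0,0,0],[0,0,0],[0,0,0]], "twist": [-0.03,-0.04,-0.04,-0.04]}' 0; python3 m.py
```

```text
time: 23.4
eef_pos: [0.5325, 0.0014, 0.0942]
tcp_rot: [0.988, 0.154, 0.0, 0.005]
contact_force: [4.8, -0.2, -4.3]
opening: 0.0196
t 23.85 [0.5325 0.0014 0.0943] phi -1.2606 F [ 5.  -0.7 -3.9] Mz 0.130 sd 0.021 tau5 0.131 op 0.019425341802885965
```

```bash
python3 -m creep '{"delta_pos": [[0,0,0],[0,0,0],[0,0,0],[0,0,0]], "twist": [-0.03,-0.04,-0.04,-0.04]}' 0; python3 m.py
```

```text
time: 24.23
eef_pos: [0.5325, 0.0014, 0.0943]
tcp_rot: [0.991, 0.135, 0.0, 0.005]
contact_force: [5.3, -2.0, -3.8]
opening: 0.0195
t 24.6833 [0.5325 0.0014 0.0943] phi -1.2999 F [ 5.3 -1.5 -4.2] Mz 0.158 sd 0.027 tau5 0.161 op 0.01947795133820981
```

```bash
python3 -m creep '{"delta_pos": [[0,0,0],[0,0,0],[0,0,0],[0,0,0]], "twist": [-0.02,-0.03,-0.03,-0.03]}' 0; python3 m.py
```

```text
time: 25.07
eef_pos: [0.5326, 0.0014, 0.0943]
tcp_rot: [0.993, 0.121, 0.0, 0.005]
contact_force: [4.4, -1.0, -4.5]
opening: 0.0194
t 25.5167 [0.5325 0.0013 0.0943] phi -1.3292 F [ 4.9 -1.3 -4.2] Mz 0.208 sd 0.026 tau5 0.190 op 0.019443135904097294
```

Torque is rising clearly (0.13 → 0.16 → 0.19), so the stops are met. Two more small steps will reach the middle of the snug band.

```bash
python3 -m creep '{"delta_pos": [[0,0,0],[0,0,0],[0,0,0],[0,0,0]], "twist": [-0.02,-0.03,-0.03,-0.03]}' 0; python3 m.py
```

```text
time: 25.9
eef_pos: [0.5326, 0.0013, 0.0943]
tcp_rot: [0.994, 0.106, 0.0, 0.005]
contact_force: [4.8, -1.6, -4.1]
opening: 0.0195
t 26.35 [0.5326 0.0013 0.0942] phi -1.3584 F [ 5.  -1.3 -4.2] Mz 0.204 sd 0.016 tau5 0.213 op 0.019420762468693276
```

```bash
python3 -m creep '{"delta_pos": [[0,0,0],[0,0,0],[0,0,0],[0,0,0]], "twist": [-0.01,-0.02,-0.025,-0.025]}' 0; python3 m.py
```

```text
time: 26.73
eef_pos: [0.5326, 0.0013, 0.0943]
tcp_rot: [0.996, 0.094, -0.0, 0.005]
contact_force: [5.1, -1.5, -4.4]
opening: 0.0199
t 27.1833 [0.5326 0.0013 0.0943] phi -1.3826 F [ 5.1 -1.5 -4.3] Mz 0.237 sd 0.026 tau5 0.257 op 0.01952105610420476
```

```bash
python3 -m creep '{"delta_pos": [[-0.03,0,0],[-0.05,0,0],[-0.05,0,0.3],[-0.05,0,0.6],[-0.05,0,1.0],[-0.05,0,1.5],[-0.05,0,3],[-0.05,0,5],[-0.05,0,7.5],[-0.05,0,9]], "twist": [0.05,0.09,0.09,0.09,0.09,0.09,0.09,0.09,0.09,0.09]}' 0
python3 - <<'E'
from h import *
s=ctrl.sense(); q=s['tcp_rot'];print(s['eef_pos'],2*np.arctan2(q[1],q[0])-np.pi/2,s['contact_force'],s['torque'],s['opening'])
a=save('scene','s10.png')
zoom(a,'s10z.png',170,130,110,100,6)
E
```

```text
time: 28.07
eef_pos: [0.5322, 0.0013, 0.1871]
tcp_rot: [0.99, 0.139, 0.001, 0.005]
contact_force: [-0.9, 0.0, -0.7]
opening: 0.0201
[0.53216075 0.00133995 0.18705322] -1.2923747874659672 [-0.91232971  0.04007426 -0.73171736] [-0.00952396  0.12643151 -0.03794177] 0.0200631736395575
```

View pics/s10z.png

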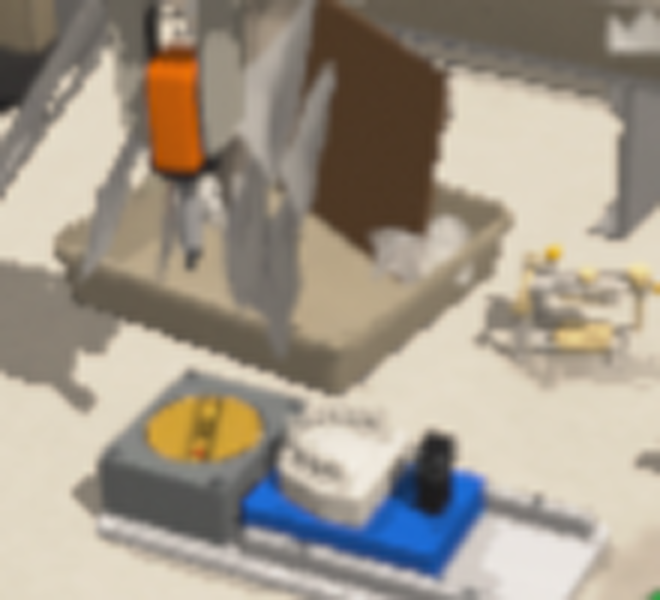

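```bash
python3 -m creep '{"delta_pos": [[-0.3,-3.3,0],[-0.6,-6.6,0],[-0.9,-10,0],[-1.3,-13.5,0],[-1.6,-17,0],[-2,-20.5,0],[-2.3,-24,0],[-2.6,-27.5,0],[-2.9,-30,0],[-2.9,-31.3,0]], "twist": [-0.06,-0.12,-0.18,-0.24,-0.3,-0.36,-0.42,-0.48,-0.53,-0.53]}' 0; python3 -m creep '{"delta_pos": [[0,0,-1],[0,0,-3],[0,0,-5],[0,0,-5],[0,0,-5]], "twist": [0,0,0,0,0]}' 0
python3 - <<'E'
from h import *
s=ctrl.sense(); q=s['tcp_rot'];print(s['eef_pos'],2*np.arctan2(q[1],q[0])-np.pi/2,s['contact_force'],s['torque'],s['opening'])
a=save('scene','s11.png');b=save('top','t11.png')
zoom(a,'s11z.png',270,140,80,130,5)
zoom(b,'t11z.png',260,170,90,80,7)
print(proj('scene',s['eef_pos']-[0,0,.061]),proj('scene',[.5034,-.3122,.052]))
E
```

```text
time: 28.95
eef_pos: [0.5029, -0.3142, 0.189]
tcp_rot: [0.992, -0.128, 0.0, 0.006]
contact_force: [0.1, 0.3, -0.5]
opening: 0.0198
time: 29.37
eef_pos: [0.5026, -0.3129, 0.1379]
tcp_rot: [0.992, -0.127, -0.001, 0.005]
contact_force: [0.4, -0.2, -0.5]
opening: 0.0199
[ 0.50264504 -0.31286859  0.13792874] -1.8253936666320598 [ 0.36555531 -0.22415348 -0.5109521 ] [ 0.01643151  0.15734628 -0.00043495] 0.01987283312166529
[311.15364911 228.30297826] [309.94795558 236.29495702]
```

View pics/s11z.png

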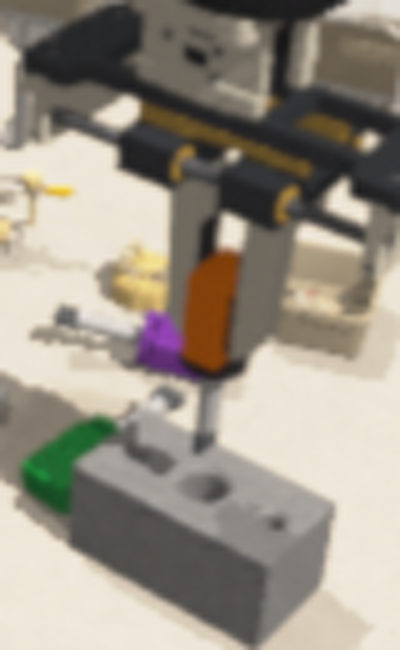

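View pics/t11z.png

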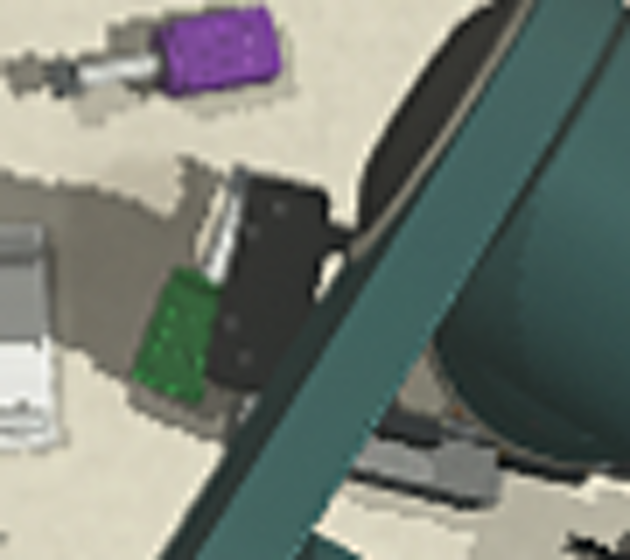

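Run:
```python
from h import *
print(atz('scene',(310.2,237),.052))
for z in(.074,.0767): print(atz('scene',(310.6,229),z))
im=cv2.imread('pics/s11.png')[:,:,::-1]; zoom(im,'s11y.png',292,210,40,45,14)
```

```text
[ 0.5011823  -0.31357779  0.052     ]
[ 0.50321255 -0.31161984  0.074     ]
[ 0.49985511 -0.31247078  0.0767    ]
```

View pics/s11y.png

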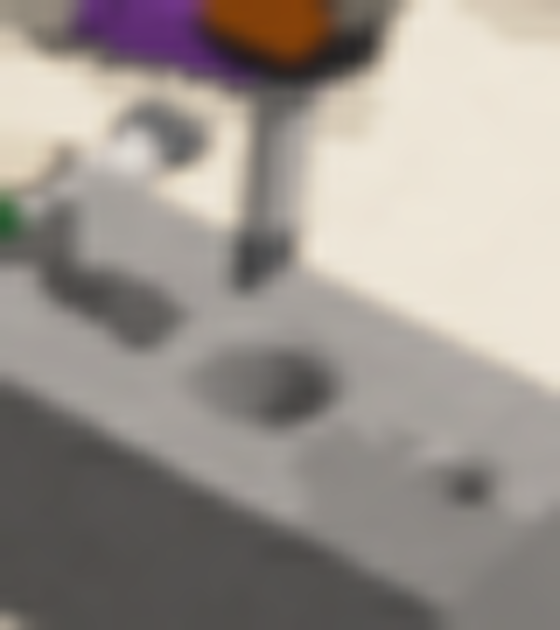

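```bash
python3 -m creep '{"delta_pos": [[0,-0.05,-1],[0,-0.05,-2],[0,-0.05,-3],[0,-0.05,-4],[0,-0.05,-5],[0,-0.05,-6],[0,-0.05,-6.5],[0,-0.05,-6.9],[0,-0.05,-6.9]], "twist": [0,0,0,0,0,0,0,0,0]}' 0
python3 - <<'E'
from h import *
s=ctrl.sense(); q=s['tcp_rot'];print(s['eef_pos'],s['contact_force'],s['torque'],s['opening'])
a=save('scene','s12.png')
zoom(a,'s12z.png',270,160,80,110,5)
E
```

```text
time: 30.22
eef_pos: [0.5033, -0.3141, 0.0701]
tcp_rot: [0.992, -0.127, 0.0, 0.006]
contact_force: [3.7, -0.2, -3.4]
opening: 0.0196
[ 0.50329876 -0.31408115  0.07012588] [ 3.69703217 -0.22276965 -3.38192873] [-0.10966267 -0.71985494  0.02414016] 0.019612289034447093
```

View pics/s12z.png

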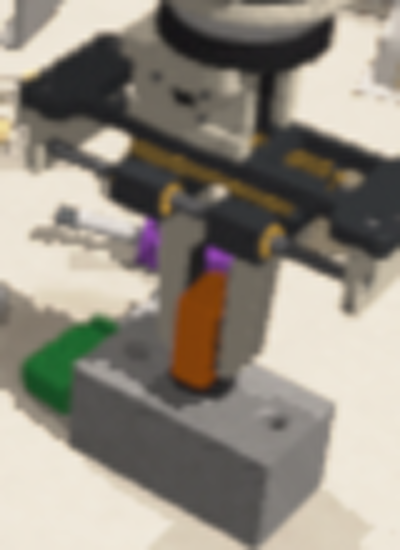

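```bash
python3 -m creep '{"delta_pos": [[0.1,0,0],[0.1,0,-0.2],[0.1,0,-0.4],[0.1,0,-0.6],[0.1,0,-0.7],[0.1,0,-0.7]], "twist": [0,0,0,0,0,0]}' 0; python3 m.py
```

```text
time: 30.77
eef_pos: [0.5043, -0.3141, 0.0635]
tcp_rot: [0.992, -0.127, 0.0, 0.006]
contact_force: [0.6, 0.2, -0.4]
opening: 0.0202
t 31.2167 [ 0.5044 -0.3141  0.0637] phi -1.8258 F [ 0.2  0.1 -0.4] Mz -0.002 sd 0.030 tau5 0.001 op 0.01971681711693995
```

```bash
python3 -m creep '{"delta_pos": [[0,0,-0.1],[0,0,-0.2],[0,0,-0.2],[0,0,-0.2]], "twist": [0,0,0,0]}' 0; python3 m.py
```

```text
time: 31.6
eef_pos: [0.5046, -0.3142, 0.0632]
tcp_rot: [0.992, -0.127, 0.001, 0.006]
contact_force: [-5.3, 4.3, 15.1]
opening: 0.0199
t 32.05 [ 0.5046 -0.3142  0.0632] phi -1.8258 F [-6.  4. 15.] Mz 0.011 sd 0.025 tau5 0.038 op 0.01978902881135382
```

The collar is down: z is 0.0632 again with a 15 N reaction. I release and retreat straight up.

```bash
python3 -m creep '{"delta_pos": [[0,0,0.0],[0,0,0.0],[0,0,0],[0,0,0],[0,0,0],[0,0,0]], "twist": [0,0,0,0,0,0]}' 5; python3 -m creep '{"delta_pos": [[0,0,0.5],[0,0,2],[0,0,4],[0,0,7],[0,0,10],[0,0,13],[0,0,16],[-2,0,18],[-5,0,18],[-8,0,18]], "twist": [0,0,0,0,0,0,0,0,0,0]}' 5; python3 -m creep '{"delta_pos": [[-1,4,2],[-2,8,4],[-3,12,6],[-3,16,6],[-3,20,6],[-3,24,6],[-3,28,6],[-3,32,6],[-3,35,6],[-3,35,6]], "twist": [0,0,0,0,0,0,0,0,0,0]}' 5
python3 - <<'E'
from h import *
s=ctrl.sense();print(s['contact_force'])
a=save('scene','s13.png');b=save('top','t13.png')
zoom(a,'s13z.png',170,150,180,130,4)
zoom(b,'t13z.png',180,130,160,120,5)
for l,z in(('driver_grip',.081),('bolt_head',.019),('post',.052)):
  for n in('scene','top'):
    for r in models.mark_of(n,l)[:3]: print(l,n,np.round(r['centre'],1),round(r['confidence'],2),np.round(atz(n,r['centre'],z),4))
for n,im,bo,bb in(('scene',a,(295,205,35,45),(195,190,80,60)),('top',b,(305,210,25,25),(200,195,60,45))):
    m,c,s=seg(im,(3,150,100),(15,255,255),bo); print(n,'orange',np.round(c,1),s)
    m,c,s=seg(im,(100,120,60),(125,255,255),bb); print(n,'blue',np.round(c,1),s)
E
```

```text
time: 32.6
eef_pos: [0.5045, -0.3142, 0.063]
tcp_rot: [0.992, -0.127, 0.001, 0.006]
contact_force: [-0.1, 0.2, -0.5]
opening: 0.0493
time: 33.43
eef_pos: [0.4241, -0.3141, 0.2446]
tcp_rot: [0.992, -0.127, 0.002, 0.007]
contact_force: [-0.3, 0.1, -0.4]
opening: 0.0498
time: 34.27
eef_pos: [0.3935, 0.0405, 0.3051]
tcp_rot: [0.992, -0.124, 0.002, 0.006]
contact_force: [0.6, 0.6, -0.2]
opening: 0.0503
[ 0.59440499  0.57598987 -0.24697416]
driver_grip scene [286.  233.4] 0.74 [ 0.4539 -0.2687  0.081 ]
driver_grip scene [310.4 229. ] 0.66 [ 0.4943 -0.3134  0.081 ]
driver_grip scene [310.4 207.9] 0.5 [ 0.5748 -0.2863  0.081 ]
driver_grip top [287.4 218.8] 0.79 [ 0.5245 -0.2332  0.081 ]
driver_grip top [291.2 177.2] 0.76 [ 0.6432 -0.2475  0.081 ]
driver_grip top [314.8 227.4] 0.53 [ 0.4998 -0.3091  0.081 ]
bolt_head scene [206.8 207.8] 0.74 [ 0.5309 -0.0079  0.019 ]
bolt_head scene [308. 236.] 0.66 [ 0.5418 -0.2975  0.019 ]
bolt_head scene [143.5 190.1] 0.22 [0.5226 0.2054 0.019 ]
bolt_head top [208.6 218.9] 0.84 [ 0.533  -0.0086  0.019 ]
post scene [241.7 206.7] 0.89 [ 0.538  -0.1124  0.052 ]
post top [242.5 218.5] 0.94 [ 0.5297 -0.1085  0.052 ]
scene orange [311.1 227.4] [304 216  15  24 243]
scene blue [232.9 216.5] [210 208  41  18 323]
top orange [317.1 226.6] [311 220  12  13 102]
top blue [235.7 219. ] [218 207  32  24 314]
```

View pics/s13z.png

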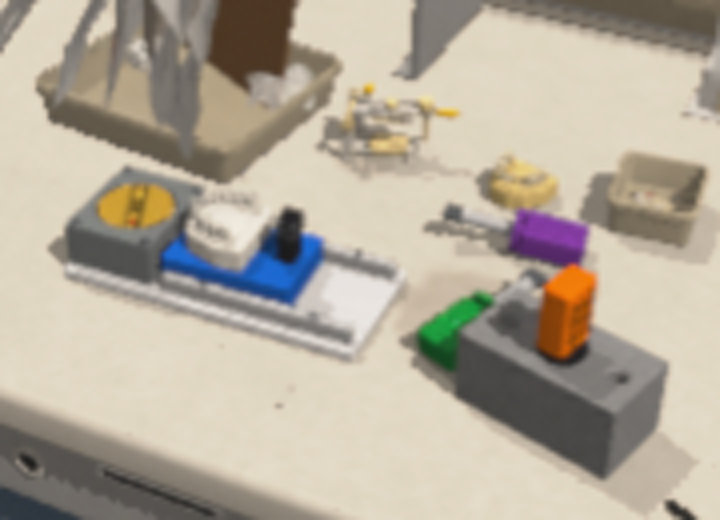

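View pics/t13z.png

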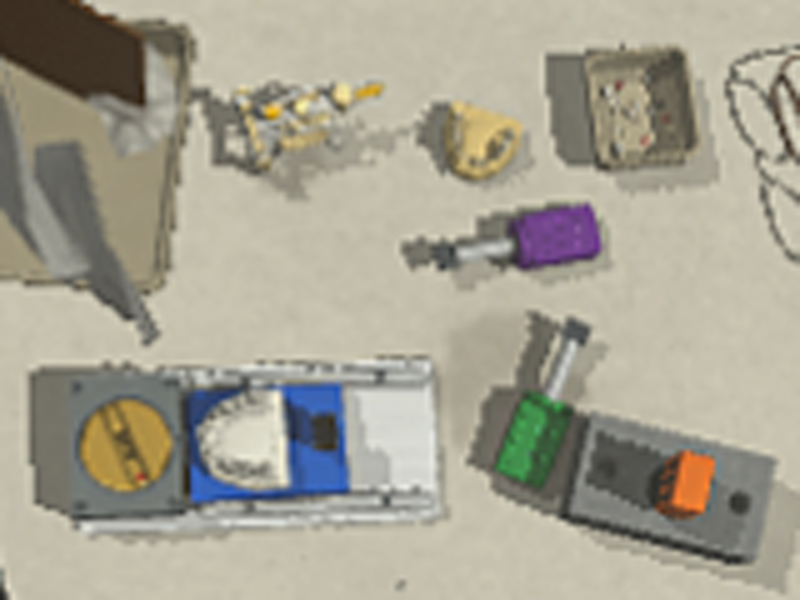

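```bash
python3 -c "
from rig import ctrl
print(ctrl.finish_job())"
```

```text
the job is handed in; nothing more can be done
None
```

I pushed the carrier in, turned the cam until snug, put the driver back in its stand and handed the job in at about 35 s. The hand-in reports no verdict.

- **Push:** I pushed the carrier with closed fingers until it stopped at the hub, with a reaction of about 21 N. The images put the bolt head 8 to 15 mm before the cam's axis at that point.
- **Clamping:** The orange driver went about 7 mm into the slot. The cam turned free at about 0.13 Nm. The torque began to rise after about 1.3 rad of turning, and I stopped at about 0.24 Nm (wrist moment) or 0.26 Nm (joint torque). That is inside the 0.2 to 0.27 Nm snug band.
- **Driver:** It went back into the large hole until the collar was down, at the same gripper height as when I picked it up and with a 15 N reaction when pressed. I then released it.

Last checks:
- **Clamped position:** The images put the bolt head about 9 mm before the axis, and the cam stayed turned.
- **Driver:** It looks upright, with its outline within about 1.3 pixels of where it started.
- **Bystanders:** The articulator and stone cast sit where they were. I did not check the jar, bur block and tape in the final pictures, but the arm did not work near them.
- **Clamp force:** I could not measure it directly, so it is inferred from the torque only.

The free-standing green and purple look-alikes fell over early in the run, before the gripper was near them. I left them lying. The green one lies close to the stand.

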